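# Hang the rinse basket on the drip stand

### The job

Hang the empty wire basket with the orange grip by its handle on the drip stand, so that the handle's bar rests across both prongs, with one prong on each side of the grip, and the basket hangs level and still above the tray. Leave the basket with the blue grip where it stands; it still has black ferrules in it.

Things in the scene. Friction and masses are not known exactly. Their poses are not given: they have to be found in the camera images.
- orange_basket: Loose wire basket with an orange grip, 66 (x) by 124 (y) mm, walls 45 mm high, 0.16 kg, empty. Rigid arched handle in its middle plane: uprights at y = +/-62 mm, straight 6 mm bar along y, its axis 130 mm above the underside; on the bar's middle an orange plastic grip block, 14 (x) by 38 (y) by 16 (z) mm. Origin: centre of underside; z up.
- orange_basket_grip (a point): centre of the orange grip block on the handle bar of the orange basket, 130 mm above the basket's underside; axes as the basket's. Take the basket here, from above, closing on the 14 mm thickness (along the basket's x).
- blue_basket: Loose wire basket with a blue grip, 66 (x) by 124 (y) mm, walls 45 mm high, 0.16 kg, with two small black ferrules in it. Rigid arched handle in its middle plane: uprights at y = +/-62 mm, straight 6 mm bar along y, its axis 130 mm above the underside; on the bar's middle a blue plastic grip block, 14 (x) by 38 (y) by 16 (z) mm. Origin: centre of underside; z up.
- drip_stand: Fixed stand: grey base, white tray (rim 22 mm high), two 8 mm rods rising at x = +75 mm and bent into level prongs at y = +/-36 mm pointing to its -x. Prongs: top 164 mm above the table, straight from x = +63 to -22 mm, then turned up to black balls at x = -30 mm (12 mm across, tops 178 mm, its highest parts). Nothing between the prongs. Origin: on the table below the seat point; z up.
- stand_seat (a point): point midway between the two prongs, 167 mm above the table, 75 mm in front of the stand's rear rods: where the middle of the handle bar lies when the basket hangs properly, with the bar along the stand's y (either way round). Axes as the stand's. The prongs enter the handle's opening from the front (stand's -x side).

How it is judged:
At the end, for the whole second after the job is handed in: Orange basket hangs at rest, bar on both prongs: grip within 20 mm sideways of the middle, at most 26 mm in front of or 65 mm behind the seat point, height 167 +/- 10 mm, bar along the stand's y within 17 degrees, upright within 11 degrees, weight on the stand; blue basket within 30 mm of its start (x of orange_basket_grip in the frame of drip_stand between -0.026 and 0.065 m and y of orange_basket_grip in the frame of drip_stand between -0.02 and 0.02 m and z of orange_basket_grip in the frame of drip_stand between 0.157 and 0.177 m and angle between the y axis of orange_basket and the y axis of drip_stand, either way round below 0.3 rad and angle between orange_basket's own z axis and vertical below 0.2 rad and contact force between orange_basket and drip_stand above 0.5 N and linear speed of orange_basket below 0.03 m/s and angular speed of orange_basket below 0.3 rad/s and distance of blue_basket from where it was at the start of the episode below 0.03 m); the robot touches nothing.
It fails at once if the blue basket is shifted by more than 30 mm or tipped over (distance of blue_basket from where it was at the start of the episode above 0.03 m or angle between blue_basket's own z axis and vertical above 0.5 rad).
It also fails if it takes over 48 s, if anything falls off the work surface, if the arm or the gripper's body presses on something with over 40 N, if the wrist force passes 120 N, or if a joint passes its speed limit or range.

### The arm

A 6-joint arm with a two-finger parallel gripper is mounted at the origin on a cart in front of the work surface, level with it; the furniture and walls round the work are solid. World frame = base frame: x ahead of the robot, y to its left, z up, the work surface at z = 0. Lengths are in m, angles in rad, forces in N, time in s.
With the tool pointing down it reaches from about 0.275 to 0.725 m from the base axis. Payload 15.9 kg.
Tool frame: the origin (TCP) lies midway between the tips of the shut fingers; the grasp point (between the pads) lies 19 mm behind it; z points along the fingers, y is the line along which they close (so a half turn about z gives the same grasp; the last joint's range is limited). The gripper opens to 85 mm and grips with 20 to 120 N. Pads are 22 mm wide; open, the fingers measure 114 mm over their backs; the gripper's body (76 mm by 85 mm) begins 54 mm behind the grasp point. The pads swing forward as they close: fully open they stand 13 mm farther back than shut.
Start: joints at [1.242, 0.213, -0.034, 1.323, 0, 1.571], TCP at [0.161, 0.473, 0.231] pointing down, gripper open.
Joint ranges: [-2.98, 2.98], [-0.74, 1.72], [-1.14, 1.35], [-2.1, 2.04], [-1.57, 1.44], [-3.14, 3.14]. Speed limits (rad/s): [1.89, 1.89, 2.39, 2.57, 3.14, 3.14].

### API

Orientations are given as a rotation vector (axis times angle).
In Python, from workcell import arm, optics gives the robot as it stands. The module is installed in compiled form; this text tells all that it offers.
- The arm moves only by the tool arm_command, never from a script. Its argument "targets" is a list of rows, each an object of numbers: "gripper": the closure in counts, from 0 (fully open) to 255 (shut); "dx", "dy", "dz": the shift along the world's x, y, z in units of 40 mm (1.0 is 40 mm); "rx", "ry", "rz": the turn, a rotation vector about the world's x, y, z in units of 5 degrees (1.0 is 5 degrees). In form: [{"gripper": .., "dx": .., "dy": .., "dz": .., "rx": .., "ry": .., "rz": ..}, ...]. A call has 1 to 8 rows; each row shifts and turns the commanded pose from where the row before left it; what a row does not reach is not made up. A row lasts 1/8 s, in which the tool goes at most 62.5 mm and 10.7 degrees, less where a joint would pass 70% of its speed; a pose out of reach is approached as far as the arm can. A call is refused whole if a number of a shift passes 1 or a number of a turn 1, either way. A call with a gripper value outside its range is refused whole. The fingers move at their own pace and stop on an object; the grip force is fixed at half the most. Time passes only in rows, so rows that do not move let the fingers close. It gives the time, the measured TCP pose, the force, the opening and the grip force at its end, in the units of the state.
- arm.get_obs(): the state, without advancing time (a new reading comes with each control period).
- optics.read_camera(name): name is "scene" or "top" or "wrist"; returns a dict with "img" (400x640x3 uint8, red, green, blue), "depth" (400x640 float32, m along the optical axis (not along the pixel's ray), 0 where there is no reading), "fx", "fy", "cx", "cy" (pixels), "k1" (the pictures are not rectified: a ray, as slopes to the right and down, at radius r is drawn at 1 + k1 r^2 times it, then the intrinsics apply), "cam_to_world" (4x4, takes a point from camera to world coordinates). Camera axes: x right, y down, z forward; pixel columns grow to the right and rows downward; lengths in m; the calibration is good to about 2 mm. A picture is of the moment at which its call begins.
- arm.sign_off(): hands the job in; it is judged then, once.
The state is a dict: "time": time; "joints": joint angles; "qvel": joint speeds; "tau": joint torques, N m; "position": TCP position; "ee_rot": TCP orientation; "ft_force": force on the tool from outside, world axes, zero at the start; "wrist_torque": the same for the moment, N m; "finger_gap": finger opening in m; "grasp_force": force on a finger pad.
Only numpy, scipy, OpenCV 4.12 (cv2) and the standard library are available. Lean on these libraries where they do the work, as an engineer would, in place of code of your own. Each camera call takes 0.05 s, during which the arm holds its last target. There are 200 camera calls.

## Working session

There is one attempt and no reset: what is moved stays moved. The work goes in short steps, Python scripts to look and compute and a tool call to move; the robot and the scene stay as the last step left them, time stands still between calls to the robot, and variables do not carry over. Pictures are saved under pics/ and viewed, at most 10 in all, crops included, and the job is handed in when it is done.

Besides the shell and the picture viewer there is one more tool, called after ">>>" in YAML: its name, and indented under it one key for each argument. arm_command: Moves the arm, as the interface text tells. Its arguments: {"type":"object","properties":{"targets":{"type":"array"}},"required":["targets"]}

```bash
mkdir -p pics; cat > h.py <<'E'
import numpy as np, cv2
from workcell import arm, optics
def grab(n,save=None):
    c=optics.read_camera(n)
    if save: cv2.imwrite('pics/'+save+'.png',c['img'][:,:,::-1])
    return c
def rays(c,uv):
    uv=np.asarray(uv,float).reshape(-1,2)
    d=np.c_[(uv[:,0]-c['cx'])/c['fx'],(uv[:,1]-c['cy'])/c['fy']]
    s=d.copy()
    for _ in range(20): s=d/(1+c['k1']*(s**2).sum(1,keepdims=True))
    return np.c_[s,np.ones(len(s))]
def pts(c,uv,depth):
    p=rays(c,uv)*np.asarray(depth).reshape(-1,1)
    T=c['cam_to_world']; return p@T[:3,:3].T+T[:3,3]
def plane(c,uv,z):
    T=c['cam_to_world']; r=rays(c,uv)@T[:3,:3].T
    return T[:3,3]+r*((z-T[2,3])/r[:,2:])
def cloud(c,m):
    v,u=np.nonzero(m&(c['depth']>0)); return pts(c,np.c_[u,v],c['depth'][v,u])
def hsv(c): return cv2.cvtColor(c['img'],cv2.COLOR_RGB2HSV)
E
python3 - <<'E'
from h import *
for n in('scene','top'):
    c=grab(n,n+'0'); print(n,c['cam_to_world'].round(3).tolist(),c['fx'],c['k1'])
    h=hsv(c)
    for nm,lo,hi in(('or',5,20),('bl',95,125)):
        m=cv2.inRange(h,(lo,130,70),(hi,255,255))
        k,l,s,ce=cv2.connectedComponentsWithStats(m)
        for i in range(1,k):
            if s[i,4]>40:
                P=cloud(c,l==i); print(nm,s[i],ce[i].round(1),np.median(P,0).round(3) if len(P) else '')
E
```

```text
scene [[0.804, -0.411, 0.429, 0.077], [-0.594, -0.544, 0.593, -0.543], [-0.011, -0.732, -0.681, 0.816], [0.0, 0.0, 0.0, 1.0]] 388.43466613043154 -0.06375835135633853
or [347   5  30  34 475] [363.3  23.8] [1.113 0.58  0.333]
or [414 170  30  23 153] [422.2 183.6] [ 0.819 -0.011  0.088]
or [379 266  17  11 111] [386.8 270.6] [ 0.499 -0.204  0.137]
bl [437 105  10  11  73] [441.8 109.3] [1.088 0.155 0.175]
bl [323 184   8  11  43] [325.8 188.6] [0.558 0.096 0.138]
top [[-0.019, -0.985, 0.172, 0.34], [-1.0, 0.018, -0.008, 0.072], [0.005, -0.172, -0.985, 1.177], [0.0, 0.0, 0.0, 1.0]] 430.0298029328899 -0.08427455365900889
or [337  82  19  17 116] [348.3  89.3] [ 0.82  -0.006  0.095]
or [425 199  16  12  77] [432.9 204.5] [ 0.501 -0.203  0.138]
bl [305 179  15  10  80] [311.9 183.3] [0.559 0.094 0.137]
```

View pics/scene0.png

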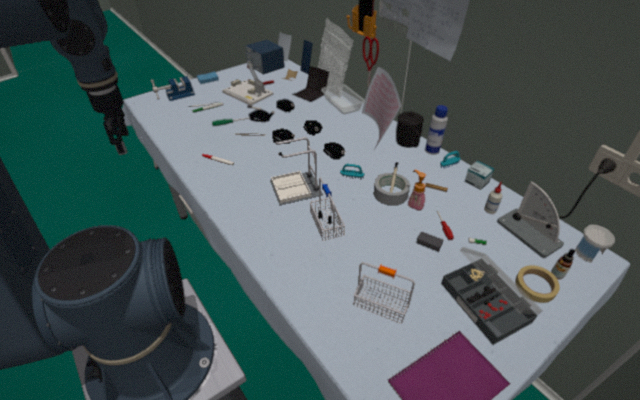

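View pics/top0.png

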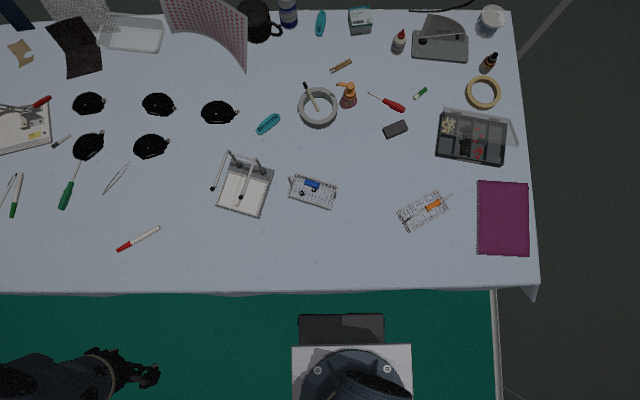

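The scene view shows the orange grip at (387,271), the blue grip at (326,188) and the stand at about (297,170). In the top view they are at (433,204), (312,183) and about (243,185). I'll zoom in on the stand and the baskets.

```bash
python3 - <<'E'
import cv2,numpy as np
a=cv2.imread('pics/top0.png')[140:230,200:345]; b=cv2.imread('pics/scene0.png')[130:220,250:395]
a,b=[cv2.resize(i,None,fx=5,fy=3.3*5/3.3,interpolation=cv2.INTER_CUBIC)[:,:] for i in(a,b)]
cv2.imwrite('pics/z1.png',a); cv2.imwrite('pics/z2.png',b)
E
```

```text
(no output)
```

View pics/z1.png

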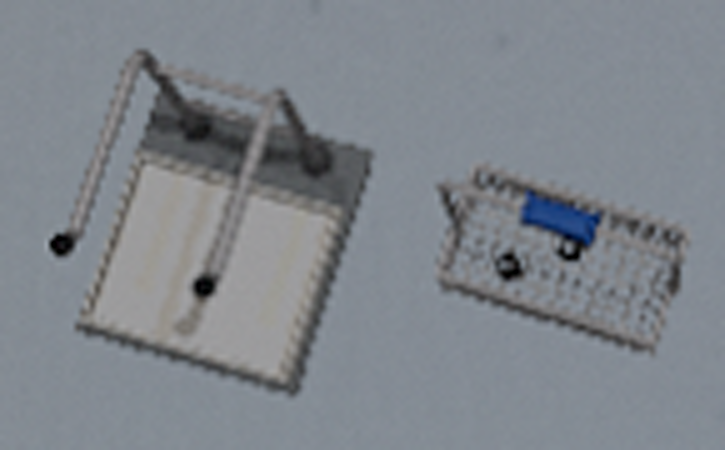

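View pics/z2.png

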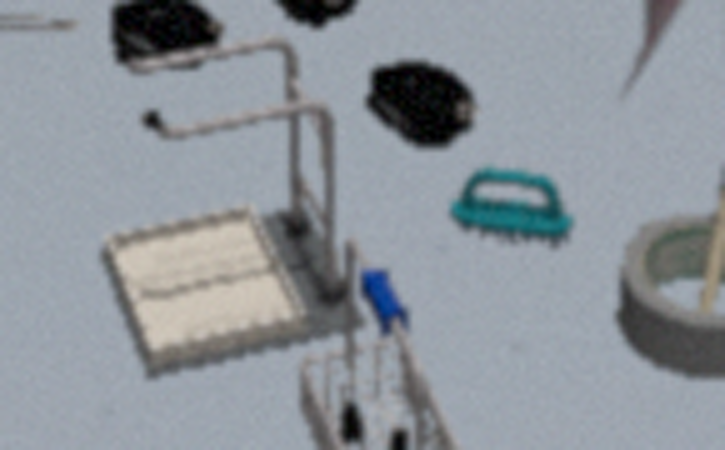

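The balls are at top-view pixels (211.8,188.4) and (240.4,196.8). The rear bends are at (227.6,150.2) and (255,158.6), and the blue basket stands on the stand's -y side.

```bash
python3 - <<'E'
from h import *
c=grab('top'); 
B=plane(c,[(211.8,188.4),(240.4,196.8)],.172); R=plane(c,[(227.6,150.2),(255,158.6)],.160)
print(B.round(4),R.round(4),np.linalg.norm(B[0]-B[1]),np.linalg.norm(B.mean(0)-R.mean(0)))
y=B[0]-B[1]; print('yaw from y',np.degrees(np.arctan2(-y[0],y[1])))
x=R.mean(0)-B.mean(0); print('yaw from x',np.degrees(np.arctan2(x[1],x[0])))
for n in('top','scene'):
    c=grab(n);P=cloud(c,np.ones(c['depth'].shape,bool))
    for nm,g in(('or',(.5,-.203)),('bl',(.559,.095))):
        Q=P[(np.hypot(P[:,0]-g[0],P[:,1]-g[1])<.09)&(P[:,2]>.115)&(P[:,2]<.16)]
        m=Q.mean(0);w,v=np.linalg.eigh(np.cov(Q[:,:2].T));
        d=v[:,1]*np.sign(v[1,1]);t=(Q[:,:2]-m[:2])@d
        print(n,nm,len(Q),m.round(4),'mid',(m[:2]+d*(t.min()+t.max())/2).round(4),np.ptp(t).round(3),'yaw',np.degrees(np.arctan2(-d[0],d[1])).round(1))
o=arm.get_obs();print(o['time'],o['position'],o['ee_rot'],o['finger_gap'])
E
```

```text
[[0.5433 0.3335 0.172 ]
 [0.5216 0.2643 0.172 ]] [[0.6409 0.3002 0.16  ]
 [0.6181 0.2322 0.16  ]] 0.07253960724292279 0.10306842952465596
yaw from y -17.400279009923405
yaw from x -18.619999891179816
top or 174 [ 0.4982 -0.1987  0.134 ] mid [ 0.5    -0.2023] 0.127 yaw 26.9
top bl 187 [0.5574 0.0957 0.1338] mid [0.5576 0.0962] 0.129 yaw -18.7
scene or 276 [ 0.5    -0.2046  0.1326] mid [ 0.4991 -0.2031] 0.128 yaw 28.4
scene bl 139 [0.5566 0.0886 0.1324] mid [0.5588 0.0955] 0.125 yaw -18.0
0.25 [0.161388   0.47307161 0.23109242] [-5.14045285e-01 -3.09915320e+00  7.85297660e-04] 0.08498031456215209
```

Stand yaw is about -18° with the seat near (0.560, 0.2895). The orange grip is at (0.500, -0.203), yaw 27.5°. I'll move above it, with the tool's y turned from 71° to 27.5°.

>>> arm_command:
  targets:
    - {"gripper":0,"dx":0.5,"dy":-0.9,"dz":0.3,"rx":0,"ry":0,"rz":-0.5}
    - {"gripper":0,"dx":0.5,"dy":-0.9,"dz":0.3,"rx":0,"ry":0,"rz":-0.5}
    - {"gripper":0,"dx":0.5,"dy":-0.9,"dz":0.3,"rx":0,"ry":0,"rz":-0.5}
    - {"gripper":0,"dx":0.5,"dy":-0.9,"dz":0.3,"rx":0,"ry":0,"rz":-0.5}
    - {"gripper":0,"dx":0.5,"dy":-0.9,"dz":0.3,"rx":0,"ry":0,"rz":-0.5}
    - {"gripper":0,"dx":0.5,"dy":-0.9,"dz":0,"rx":0,"ry":0,"rz":-0.5}
    - {"gripper":0,"dx":0.5,"dy":-0.9,"dz":0,"rx":0,"ry":0,"rz":-0.5}
    - {"gripper":0,"dx":0.5,"dy":-0.9,"dz":0,"rx":0,"ry":0,"rz":-0.5}

```text
time: 1.25
position: [0.3219, 0.1839, 0.2914]
ee_rot: [1.046, 2.962, 0.0]
ft_force: [-0.1, 0.7, -1.2]
finger_gap: 0.0856
grasp_force: 0.0
```

>>> arm_command:
  targets:
    - {"gripper":0,"dx":0.5,"dy":-0.9,"dz":0,"rx":0,"ry":0,"rz":-0.5}
    - {"gripper":0,"dx":0.5,"dy":-0.9,"dz":0,"rx":0,"ry":0,"rz":-0.5}
    - {"gripper":0,"dx":0.5,"dy":-0.9,"dz":0,"rx":0,"ry":0,"rz":-0.5}
    - {"gripper":0,"dx":0.5,"dy":-0.9,"dz":0,"rx":0,"ry":0,"rz":-0.5}
    - {"gripper":0,"dx":0.5,"dy":-0.9,"dz":0,"rx":0,"ry":0,"rz":-0.5}
    - {"gripper":0,"dx":0.5,"dy":-0.9,"dz":0,"rx":0,"ry":0,"rz":-0.5}
    - {"gripper":0,"dx":0.3,"dy":-0.9,"dz":0,"rx":0,"ry":0,"rz":-0.5}
    - {"gripper":0,"dx":0,"dy":0,"dz":0,"rx":0,"ry":0,"rz":0}

```text
time: 2.25
position: [0.4538, -0.0687, 0.2908]
ee_rot: [-1.487, -2.766, 0.001]
ft_force: [-0.3, 0.6, -1.3]
finger_gap: 0.0856
grasp_force: 0.0
```

>>> arm_command:
  targets:
    - {"gripper":0,"dx":0.26,"dy":-0.8,"dz":0,"rx":0,"ry":0,"rz":-0.3}
    - {"gripper":0,"dx":0.26,"dy":-0.8,"dz":0,"rx":0,"ry":0,"rz":-0.3}
    - {"gripper":0,"dx":0.26,"dy":-0.8,"dz":0,"rx":0,"ry":0,"rz":-0.3}
    - {"gripper":0,"dx":0.26,"dy":-0.8,"dz":0,"rx":0,"ry":0,"rz":-0.3}
    - {"gripper":0,"dx":0,"dy":0,"dz":0,"rx":0,"ry":0,"rz":0}

```text
time: 2.88
position: [0.4953, -0.1957, 0.2908]
ee_rot: [-1.627, -2.686, 0.0]
ft_force: [0.9, -0.5, 0.7]
finger_gap: 0.0855
grasp_force: 0.0
```

```bash
python3 - <<'E'
from h import *
c=grab('wrist','w1');h=hsv(c)
m=cv2.inRange(h,(5,130,70),(20,255,255))
k,l,s,ce=cv2.connectedComponentsWithStats(m)
for i in range(1,k):
    if s[i,4]>100:
        cn,_=cv2.findContours((l==i).astype(np.uint8),0,1)
        P=cloud(c,l==i);box=plane(c,cv2.boxPoints(cv2.minAreaRect(cn[0])),.138)
        print(s[i],np.median(P,0).round(4),box.mean(0).round(4),box[:,:2].round(4).tolist())
o=arm.get_obs();print(o['position'],o['ee_rot'],o['ft_force'])
E
```

```text
[593 156  47  27 708] [ 0.8169 -0.0121  0.0881] [ 0.773  -0.0261  0.138 ] [[0.7555, -0.0486], [0.739, -0.0275], [0.7898, -0.0036], [0.8077, -0.0246]]
[316 177  15  37 469] [ 0.5022 -0.2014  0.1376] [ 0.5023 -0.2015  0.138 ] [[0.4865, -0.1873], [0.4996, -0.1804], [0.5184, -0.2156], [0.5048, -0.2227]]
[ 0.495021   -0.19474856  0.29099663] [-1.62613229e+00 -2.68715021e+00 -1.26028002e-04] [-0.9078673  -0.0171155   0.13003849]
```

View pics/w1.png

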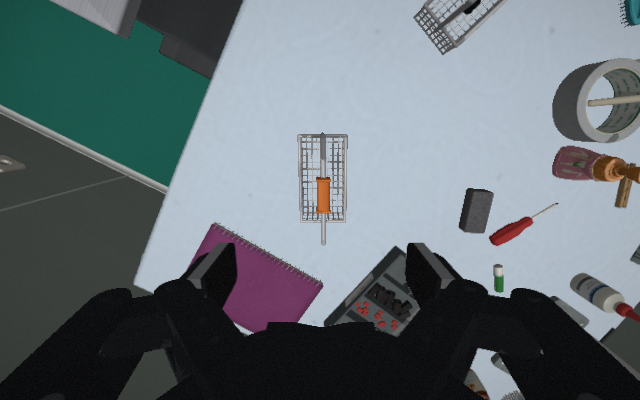

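The wrist view shows the grip at (323,195), lined up with the fingers and nothing else between them. I'll shift by 7 mm, go down and close.

>>> arm_command:
  targets:
    - {"gripper":0,"dx":0.18,"dy":-0.17,"dz":-0.5,"rx":0,"ry":0,"rz":0}
    - {"gripper":0,"dx":0,"dy":0,"dz":-0.8,"rx":0,"ry":0,"rz":0}
    - {"gripper":0,"dx":0,"dy":0,"dz":-0.8,"rx":0,"ry":0,"rz":0}
    - {"gripper":0,"dx":0,"dy":0,"dz":-0.8,"rx":0,"ry":0,"rz":0}
    - {"gripper":0,"dx":0,"dy":0,"dz":-0.8,"rx":0,"ry":0,"rz":0}
    - {"gripper":0,"dx":0,"dy":0,"dz":-0.5,"rx":0,"ry":0,"rz":0}
    - {"gripper":0,"dx":0,"dy":0,"dz":-0.25,"rx":0,"ry":0,"rz":0}
    - {"gripper":0,"dx":0,"dy":0,"dz":0,"rx":0,"ry":0,"rz":0}

```text
time: 3.92
position: [0.5021, -0.2009, 0.1134]
ee_rot: [-1.625, -2.688, -0.0]
ft_force: [-0.4, -0.5, 0.1]
finger_gap: 0.0853
grasp_force: 0.0
```

>>> arm_command:
  targets:
    - {"gripper":255,"dx":0,"dy":0,"dz":0,"rx":0,"ry":0,"rz":0}
    - {"gripper":255,"dx":0,"dy":0,"dz":0,"rx":0,"ry":0,"rz":0}
    - {"gripper":255,"dx":0,"dy":0,"dz":0,"rx":0,"ry":0,"rz":0}
    - {"gripper":255,"dx":0,"dy":0,"dz":0,"rx":0,"ry":0,"rz":0}
    - {"gripper":255,"dx":0,"dy":0,"dz":0,"rx":0,"ry":0,"rz":0}
    - {"gripper":255,"dx":0,"dy":0,"dz":0,"rx":0,"ry":0,"rz":0}
    - {"gripper":255,"dx":0,"dy":0,"dz":0,"rx":0,"ry":0,"rz":0}
    - {"gripper":255,"dx":0,"dy":0,"dz":0,"rx":0,"ry":0,"rz":0}

```text
time: 4.92
position: [0.5023, -0.2017, 0.1135]
ee_rot: [1.626, 2.688, -0.0]
ft_force: [-1.6, -0.3, 5.6]
finger_gap: 0.0132
grasp_force: 59.6
```

Gripped at a 13 mm gap with 60 N. I'll lift, then carry it across to the point in front of the stand while turning -45.6°.

>>> arm_command:
  targets:
    - {"gripper":255,"dx":0,"dy":0,"dz":0.3,"rx":0,"ry":0,"rz":0}
    - {"gripper":255,"dx":0,"dy":0,"dz":0.6,"rx":0,"ry":0,"rz":0}
    - {"gripper":255,"dx":0,"dy":0,"dz":0.8,"rx":0,"ry":0,"rz":0}
    - {"gripper":255,"dx":0,"dy":0,"dz":0.8,"rx":0,"ry":0,"rz":0}
    - {"gripper":255,"dx":0,"dy":0,"dz":0.8,"rx":0,"ry":0,"rz":0}
    - {"gripper":255,"dx":0,"dy":0,"dz":0.8,"rx":0,"ry":0,"rz":0}
    - {"gripper":255,"dx":0,"dy":0,"dz":0.5,"rx":0,"ry":0,"rz":0}
    - {"gripper":255,"dx":0,"dy":0,"dz":0,"rx":0,"ry":0,"rz":0}

```text
time: 5.92
position: [0.5028, -0.2018, 0.2988]
ee_rot: [1.625, 2.686, 0.001]
ft_force: [0.3, -0.0, -2.1]
finger_gap: 0.0131
grasp_force: 58.6
```

>>> arm_command:
  targets:
    - {"gripper":255,"dx":-0.2,"dy":0.4,"dz":0,"rx":0,"ry":0,"rz":-0.5}
    - {"gripper":255,"dx":-0.2,"dy":0.8,"dz":0,"rx":0,"ry":0,"rz":-0.5}
    - {"gripper":255,"dx":-0.2,"dy":0.8,"dz":0,"rx":0,"ry":0,"rz":-0.5}
    - {"gripper":255,"dx":-0.2,"dy":0.8,"dz":0,"rx":0,"ry":0,"rz":-0.5}
    - {"gripper":255,"dx":-0.2,"dy":0.8,"dz":0,"rx":0,"ry":0,"rz":-0.5}
    - {"gripper":255,"dx":-0.2,"dy":0.8,"dz":0,"rx":0,"ry":0,"rz":-0.5}
    - {"gripper":255,"dx":-0.2,"dy":0.8,"dz":0,"rx":0,"ry":0,"rz":-0.5}
    - {"gripper":255,"dx":-0.2,"dy":0.8,"dz":0,"rx":0,"ry":0,"rz":-0.5}

```text
time: 6.92
position: [0.4374, 0.0394, 0.2964]
ee_rot: [-2.069, -2.363, 0.001]
ft_force: [2.0, 0.1, -1.3]
finger_gap: 0.013
grasp_force: 58.6
```

>>> arm_command:
  targets:
    - {"gripper":255,"dx":-0.15,"dy":0.8,"dz":0,"rx":0,"ry":0,"rz":-0.6}
    - {"gripper":255,"dx":-0.15,"dy":0.8,"dz":0,"rx":0,"ry":0,"rz":-0.6}
    - {"gripper":255,"dx":-0.15,"dy":0.8,"dz":0,"rx":0,"ry":0,"rz":-0.6}
    - {"gripper":255,"dx":-0.15,"dy":0.8,"dz":0,"rx":0,"ry":0,"rz":-0.6}
    - {"gripper":255,"dx":-0.15,"dy":0.8,"dz":0,"rx":0,"ry":0,"rz":-0.6}
    - {"gripper":255,"dx":0,"dy":0.8,"dz":0,"rx":0,"ry":0,"rz":-0.6}
    - {"gripper":255,"dx":0,"dy":0.8,"dz":0,"rx":0,"ry":0,"rz":-0.6}
    - {"gripper":255,"dx":0,"dy":0,"dz":0,"rx":0,"ry":0,"rz":0}

```text
time: 7.92
position: [0.4076, 0.2638, 0.2959]
ee_rot: [-2.462, -1.95, 0.003]
ft_force: [0.4, 0.1, -1.3]
finger_gap: 0.0131
grasp_force: 58.6
```

>>> arm_command:
  targets:
    - {"gripper":255,"dx":0,"dy":0.7,"dz":0,"rx":0,"ry":0,"rz":-0.4}
    - {"gripper":255,"dx":0,"dy":0.7,"dz":-0.4,"rx":0,"ry":0,"rz":-0.4}
    - {"gripper":255,"dx":0,"dy":0.5,"dz":-0.6,"rx":0,"ry":0,"rz":-0.2}
    - {"gripper":255,"dx":0,"dy":0,"dz":-0.6,"rx":0,"ry":0,"rz":0}
    - {"gripper":255,"dx":0,"dy":0,"dz":-0.6,"rx":0,"ry":0,"rz":0}
    - {"gripper":255,"dx":0,"dy":0,"dz":-0.5,"rx":0,"ry":0,"rz":0}
    - {"gripper":255,"dx":0,"dy":0,"dz":-0.25,"rx":0,"ry":0,"rz":0}
    - {"gripper":255,"dx":0,"dy":0,"dz":0,"rx":0,"ry":0,"rz":0}

```text
time: 8.93
position: [0.408, 0.3378, 0.1789]
ee_rot: [2.547, 1.839, -0.002]
ft_force: [-0.3, 0.6, -1.9]
finger_gap: 0.0128
grasp_force: 58.6
```

```bash
python3 - <<'E'
from h import *
c=grab('wrist');t=grab('top');s=grab('scene')
a=cv2.resize(t['img'][110:260,150:350],None,fx=2.5,fy=2.5);b=cv2.resize(s['img'][60:240,200:360],None,fx=2.5,fy=2.5)
o=np.zeros((500,800,3),np.uint8)
w=cv2.resize(c['img'],(400,250));o[:250,:400]=w;o[250:500,:400]=cv2.resize(a,(400,250)) if 0 else cv2.resize(t['img'][120:245,150:350],(400,250));o[:450,400:]=b[:450]
cv2.imwrite('pics/m1.png',o[:,:,::-1])
q=arm.get_obs();print(q['position'],q['ee_rot'],q['joints'].round(2) if hasattr(q['joints'],'round') else q['joints'])
E
```

```text
[0.40856368 0.33854996 0.18006903] [-2.54694968e+00 -1.83908347e+00 -1.71680792e-03] [ 0.69  0.29 -0.06  1.22 -0.    2.58]
```

View pics/m1.png

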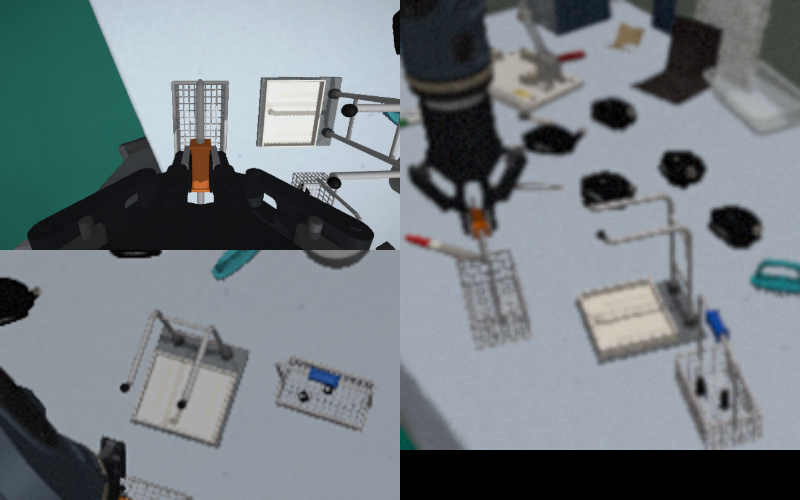

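The composite shows the basket held upright in front of the stand and clear of it. The balls in the wrist view are near (558,178) and (534,293), so I'll cross-check the stand from there.

```bash
python3 - <<'E'
from h import *
c=grab('wrist');g=c['img'].max(2)
B=[]
for u,v in((558,178),(534,293)):
    m=np.zeros(g.shape,np.uint8);m[v-18:v+19,u-18:u+19]=(g<50)[v-18:v+19,u-18:u+19]
    k,l,s,ce=cv2.connectedComponentsWithStats(m);i=1+s[1:,4].argmax()
    p=plane(c,[ce[i]],.172)[0];d=np.median(cloud(c,l==i),0);B.append(p);print(s[i],ce[i].round(1),p.round(4),d.round(4))
B=np.array(B);y=B[0]-B[1]
print(np.linalg.norm(y),'yaw',np.degrees(np.arctan2(-y[0],y[1])),B.mean(0))
h=hsv(c);m=cv2.inRange(h,(5,130,70),(20,255,255));m[:,:250]=0;m[:,400:]=0
print('grip',np.median(cloud(c,m>0),0))
print(arm.get_obs()['position'])
E
```

```text
[543 168  26  20 417] [555.5 177.5] [0.545  0.3338 0.172 ] [0.5425 0.3352 0.1753]
[521 283  22  20 331] [531.7 292. ] [0.5232 0.2653 0.172 ] [0.5214 0.268  0.175 ]
0.07184739314266893 yaw -17.712326822275223 [0.53407952 0.29955009 0.172     ]
grip [0.41024568 0.34170974 0.20429999]
[0.40857444 0.33860435 0.18006643]
```

The two views agree: seat (0.562, 0.290), sideways offset about 1 mm. I'll go in 169 mm along the stand's x, with the bar about 15 mm above the balls.

>>> arm_command:
  targets:
    - {"gripper":255,"dx":0.3,"dy":-0.095,"dz":0,"rx":0,"ry":0,"rz":0}
    - {"gripper":255,"dx":0.6,"dy":-0.19,"dz":0,"rx":0,"ry":0,"rz":0}
    - {"gripper":255,"dx":0.7,"dy":-0.225,"dz":0,"rx":0,"ry":0,"rz":0}
    - {"gripper":255,"dx":0.7,"dy":-0.225,"dz":0,"rx":0,"ry":0,"rz":0}
    - {"gripper":255,"dx":0.7,"dy":-0.225,"dz":0,"rx":0,"ry":0,"rz":0}
    - {"gripper":255,"dx":0.6,"dy":-0.19,"dz":0,"rx":0,"ry":0,"rz":0}
    - {"gripper":255,"dx":0.4,"dy":-0.13,"dz":0,"rx":0,"ry":0,"rz":0}
    - {"gripper":255,"dx":0,"dy":0,"dz":0,"rx":0,"ry":0,"rz":0}

```text
time: 10.12
position: [0.5696, 0.2863, 0.179]
ee_rot: [2.548, 1.837, -0.0]
ft_force: [0.3, 0.2, -2.5]
finger_gap: 0.0128
grasp_force: 58.7
```

```bash
python3 - <<'E'
from h import *
c=grab('wrist');t=grab('top');s=grab('scene')
o=np.zeros((500,800,3),np.uint8)
o[:250,:400]=cv2.resize(c['img'],(400,250));o[250:,:400]=cv2.resize(t['img'][120:245,150:350],(400,250));o[:450,400:]=cv2.resize(s['img'][60:240,200:360],(400,450))
cv2.imwrite('pics/m2.png',o[:,:,::-1])
q=arm.get_obs();print(q['position'],q['ee_rot'],q['ft_force'])
E
```

```text
[0.56804901 0.28721021 0.17932953] [-2.54686300e+00 -1.83916940e+00  1.58665679e-04] [-0.90565964  0.98902949 -1.43768746]
```

View pics/m2.png

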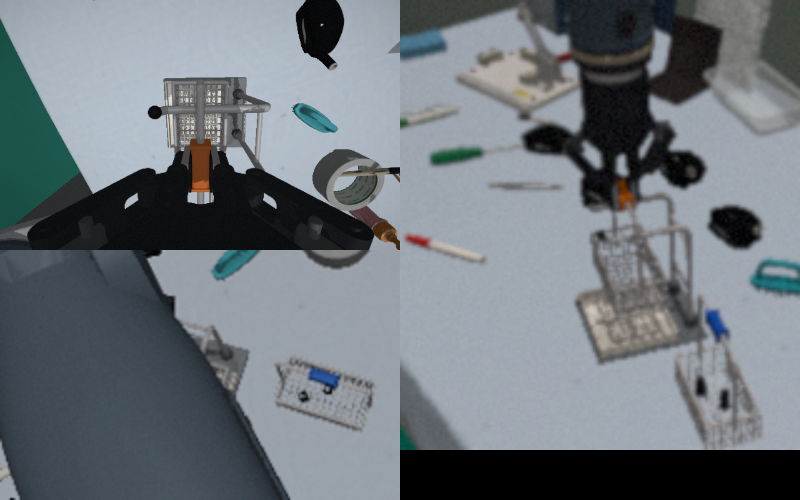

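The wrist view shows the prong passing through the handle opening, with its ball at composite (155,112) in front of the bar. I'll lower slowly until the prongs take the weight.

>>> arm_command:
  targets:
    - {"gripper":255,"dx":0,"dy":0,"dz":-0.2,"rx":0,"ry":0,"rz":0}
    - {"gripper":255,"dx":0,"dy":0,"dz":-0.2,"rx":0,"ry":0,"rz":0}
    - {"gripper":255,"dx":0,"dy":0,"dz":-0.15,"rx":0,"ry":0,"rz":0}
    - {"gripper":255,"dx":0,"dy":0,"dz":-0.1,"rx":0,"ry":0,"rz":0}
    - {"gripper":255,"dx":0,"dy":0,"dz":0,"rx":0,"ry":0,"rz":0}
    - {"gripper":255,"dx":0,"dy":0,"dz":0,"rx":0,"ry":0,"rz":0}

```text
time: 11.02
position: [0.5684, 0.2873, 0.1535]
ee_rot: [2.547, 1.839, 0.001]
ft_force: [-0.0, -0.2, -1.9]
finger_gap: 0.0131
grasp_force: 58.7
```

>>> arm_command:
  targets:
    - {"gripper":255,"dx":0,"dy":0,"dz":-0.05,"rx":0,"ry":0,"rz":0}
    - {"gripper":255,"dx":0,"dy":0,"dz":0,"rx":0,"ry":0,"rz":0}

```text
time: 11.28
position: [0.5682, 0.2871, 0.1512]
ee_rot: [-2.547, -1.839, 0.0]
ft_force: [0.2, 0.1, -2.7]
finger_gap: 0.0128
grasp_force: 58.6
```

>>> arm_command:
  targets:
    - {"gripper":255,"dx":0,"dy":0,"dz":-0.03,"rx":0,"ry":0,"rz":0}
    - {"gripper":255,"dx":0,"dy":0,"dz":0,"rx":0,"ry":0,"rz":0}

```text
time: 11.52
position: [0.5683, 0.2873, 0.1502]
ee_rot: [2.547, 1.839, 0.0]
ft_force: [0.4, -0.1, 0.3]
finger_gap: 0.0129
grasp_force: 59.0
```

>>> arm_command:
  targets:
    - {"gripper":255,"dx":0,"dy":0,"dz":-0.03,"rx":0,"ry":0,"rz":0}
    - {"gripper":255,"dx":0,"dy":0,"dz":0,"rx":0,"ry":0,"rz":0}

```text
time: 11.78
position: [0.5684, 0.2873, 0.1498]
ee_rot: [2.547, 1.839, 0.002]
ft_force: [-2.7, -1.9, 9.7]
finger_gap: 0.0126
grasp_force: 60.4
```

The prongs now carry it (+10 N). I'll ease up 1 mm and open gently.

>>> arm_command:
  targets:
    - {"gripper":255,"dx":0,"dy":0,"dz":0.025,"rx":0,"ry":0,"rz":0}
    - {"gripper":210,"dx":0,"dy":0,"dz":0,"rx":0,"ry":0,"rz":0}
    - {"gripper":200,"dx":0,"dy":0,"dz":0,"rx":0,"ry":0,"rz":0}
    - {"gripper":190,"dx":0,"dy":0,"dz":0,"rx":0,"ry":0,"rz":0}
    - {"gripper":170,"dx":0,"dy":0,"dz":0,"rx":0,"ry":0,"rz":0}
    - {"gripper":140,"dx":0,"dy":0,"dz":0,"rx":0,"ry":0,"rz":0}
    - {"gripper":110,"dx":0,"dy":0,"dz":0,"rx":0,"ry":0,"rz":0}
    - {"gripper":110,"dx":0,"dy":0,"dz":0,"rx":0,"ry":0,"rz":0}

```text
time: 12.78
position: [0.5683, 0.2872, 0.1499]
ee_rot: [2.547, 1.839, 0.0]
ft_force: [-0.7, -0.1, 0.2]
finger_gap: 0.0483
grasp_force: 0.0
```

```bash
python3 - <<'E'
from h import *
c=grab('wrist');s=grab('scene')
o=np.zeros((500,800,3),np.uint8)
o[:250,:400]=cv2.resize(c['img'],(400,250));o[:450,400:]=cv2.resize(s['img'][60:240,200:360],(400,450))
cv2.imwrite('pics/m3.png',o[:,:,::-1])
m=cv2.inRange(hsv(c),(5,130,70),(20,255,255));m[:,:250]=0;m[:,400:]=0
print('grip',np.median(cloud(c,m>0),0))
q=arm.get_obs();print(q['position'],q['ft_force'],q['finger_gap'])
E
```

```text
grip [0.57000976 0.28981042 0.17436292]
[0.56826153 0.28718812 0.14989255] [0.79053327 0.56677839 0.33927385] 0.04887651697497049
```

View pics/m3.png

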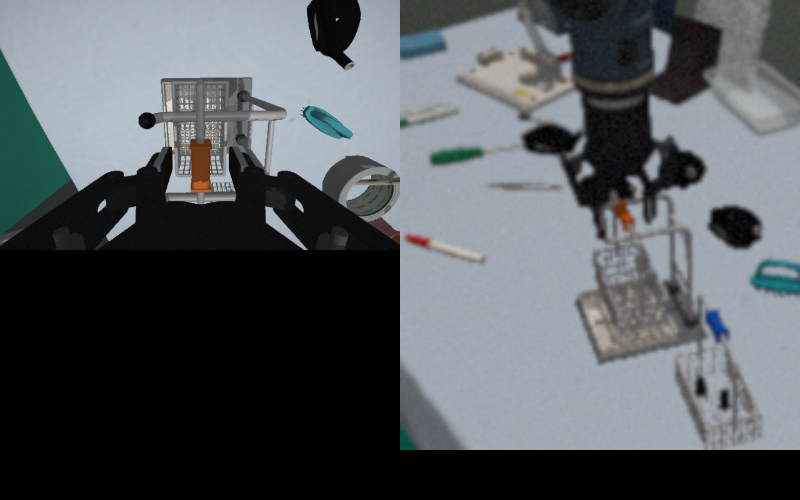

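The basket is free of the fingers, which stand clear on both sides of the grip, and it hangs with its bar on both prongs. I'll raise the tool straight up.

>>> arm_command:
  targets:
    - {"gripper":110,"dx":0,"dy":0,"dz":0.3,"rx":0,"ry":0,"rz":0}
    - {"gripper":110,"dx":0,"dy":0,"dz":0.5,"rx":0,"ry":0,"rz":0}
    - {"gripper":110,"dx":0,"dy":0,"dz":0.7,"rx":0,"ry":0,"rz":0}
    - {"gripper":110,"dx":0,"dy":0,"dz":0.7,"rx":0,"ry":0,"rz":0}
    - {"gripper":110,"dx":0,"dy":0,"dz":0.7,"rx":0,"ry":0,"rz":0}
    - {"gripper":110,"dx":0,"dy":0,"dz":0.4,"rx":0,"ry":0,"rz":0}
    - {"gripper":110,"dx":0,"dy":0,"dz":0,"rx":0,"ry":0,"rz":0}
    - {"gripper":110,"dx":0,"dy":0,"dz":0,"rx":0,"ry":0,"rz":0}

```text
time: 13.88
position: [0.5681, 0.2871, 0.2814]
ee_rot: [-2.547, -1.839, 0.001]
ft_force: [0.6, -0.2, -0.7]
finger_gap: 0.0485
grasp_force: 0.0
```

>>> arm_command:
  targets:
    - {"gripper":110,"dx":0,"dy":0,"dz":0,"rx":0,"ry":0,"rz":0}
    - {"gripper":110,"dx":0,"dy":0,"dz":0,"rx":0,"ry":0,"rz":0}
    - {"gripper":110,"dx":0,"dy":0,"dz":0,"rx":0,"ry":0,"rz":0}
    - {"gripper":110,"dx":0,"dy":0,"dz":0,"rx":0,"ry":0,"rz":0}
    - {"gripper":110,"dx":0,"dy":0,"dz":0,"rx":0,"ry":0,"rz":0}
    - {"gripper":110,"dx":0,"dy":0,"dz":0,"rx":0,"ry":0,"rz":0}
    - {"gripper":110,"dx":0,"dy":0,"dz":0,"rx":0,"ry":0,"rz":0}
    - {"gripper":110,"dx":0,"dy":0,"dz":0,"rx":0,"ry":0,"rz":0}

```text
time: 14.88
position: [0.5683, 0.2872, 0.2819]
ee_rot: [2.547, 1.839, 0.0]
ft_force: [0.0, -0.3, 0.1]
finger_gap: 0.0487
grasp_force: 0.0
```

```bash
python3 - <<'E'
from h import *
for k in range(3):
    c=grab('wrist')
    m=cv2.inRange(hsv(c),(5,130,70),(20,255,255));m[:,:250]=0;m[:,400:]=0
    print('grip',np.median(cloud(c,m>0),0).round(4))
s=grab('scene')
o=np.zeros((500,800,3),np.uint8)
o[:250,:400]=cv2.resize(c['img'],(400,250));o[:450,400:]=cv2.resize(s['img'][60:240,200:360],(400,450))
cv2.imwrite('pics/m4.png',o[:,:,::-1])
E
```

```text
grip [0.5699 0.2886 0.1745]
grip [0.5698 0.2883 0.1745]
grip [0.5698 0.2883 0.1745]
```

View pics/m4.png

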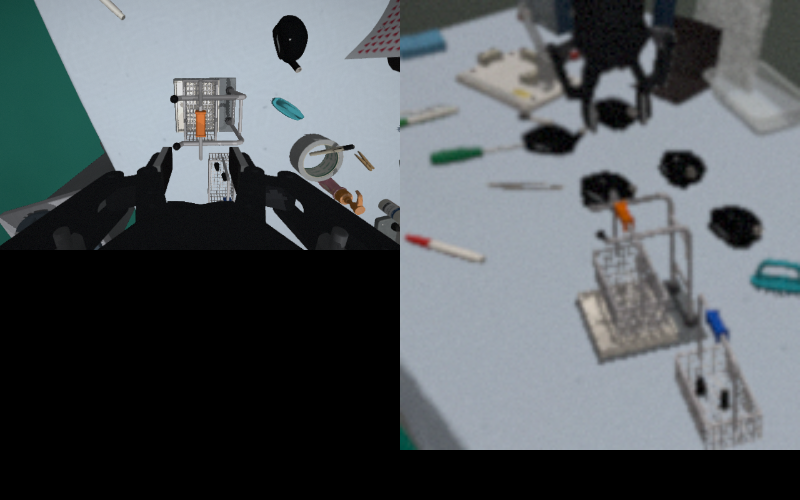

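The grip sits between the two prongs, with its top at z = 0.1745, so the bar is at 0.167 m. The basket is still and level, the blue basket hasn't moved, and the arm is clear.

```bash
python3 -c "
from workcell import arm; print(arm.sign_off())"
```

```text
the job is handed in; nothing more can be done
None
```

The orange basket hangs level and still across both prongs of the drip stand, the blue basket looks unmoved in the last picture, and the job is handed in after about 15 s of the 48 s; no verdict was returned.

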